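# Three more clicks on the noodle cooker's timer

### The arm

A 6-joint arm with a two-finger parallel gripper is mounted at the origin on the work surface. World frame = base frame: x ahead of the robot, y to its left, z up, the work surface at z = 0. Lengths are in m, angles in degrees, forces in N, time in s.
With the tool pointing down it reaches from about 0.25 to 0.725 m from the base axis. Payload 9.7 kg.
Tool frame: the origin (TCP) lies at the very end of the fingers, on their centre line; the grasp point (between the pads) lies 19 mm behind it; z points along the fingers, y is the line along which they close (so a half turn about z gives the same grasp; the last joint's range is limited). The gripper opens to 85 mm and grips with 20 to 120 N. Pads are 22 mm wide; open, the fingers measure 114 mm over their backs; the gripper's body (76 mm by 85 mm) begins 54 mm behind the grasp point. The pads swing forward as they close: fully open they stand 13 mm farther back than shut.
Start: joints at [65.432, 4.979, 10.078, 95.1, 0, 90], TCP at [0.229, 0.5, 0.231] pointing down, gripper open.
Joint ranges: [-179.16, 179.16], [-48.56, 103.87], [-65.8, 70.77], [-126.05, 130.52], [-82.76, 87.17], [-180, 180]. Speed limits (degrees/s): [127.2, 127.2, 147.25, 180, 180, 180].

### API

Orientations are given as [roll, pitch, yaw] about the fixed x, y, z axes, in that order (R = Rz(yaw) Ry(pitch) Rx(roll)).
In Python, from workcell import telemetry, optics, workorder gives the robot as it stands.
- The arm moves only by the shell command python3 -m handwheel 'ROWS' [FORCE]. ROWS is JSON, a list of rows, each an object of numbers: "tx", "ty", "tz": the shift along the tool's x, y, z in m; "ax", "ay", "az": the turn, a rotation vector about the tool's x, y, z in degrees; "jaw": the gripper command: -1 is shut, 1 is fully open, values between are in proportion. A call has exactly 10 rows; each row shifts and turns the commanded pose from where the row before left it, along the tool's axes as they then stand; what a row does not reach is not made up. A row lasts 1/8 s, in which the tool goes at most 62.5 mm and 10.7 degrees, less where a joint would pass 70% of its speed; a pose out of reach is approached as far as the arm can. A call is refused whole if a number of a shift passes 0.0625 or a number of a turn 10.7, either way. A call with a gripper value outside its range is refused whole. The fingers move at their own pace and stop on an object; FORCE is the grip in N (left out, the last holds). Time passes only in rows, so rows that do not move let the fingers close, or fill a call up. It gives the time, the measured TCP pose, the force, the opening and the grip force at its end, in the units of the state.
- telemetry.get_obs(): the state, without advancing time (a new reading comes with each control period).
- optics.camera(name): name is "side" or "top"; returns a dict with "color" (480x640x3 uint8, red, green, blue), "K" (3x3 intrinsics, pixels), "k1" (the pictures are not rectified: a ray, as slopes to the right and down, at radius r is drawn at 1 + k1 r^2 times it, then the intrinsics apply), "extrinsics" (4x4, takes a point from camera to world coordinates). Camera axes: x right, y down, z forward; pixel columns grow to the right and rows downward; lengths in m; the calibration is good to about 2 mm. A picture is of the moment at which its call begins. There is no depth.
- workorder.job_done(): hands the job in; it is judged then, once.
The state is a dict: "time": time; "q": joint angles; "qd": joint speeds; "joint_efforts": joint torques, N m; "ee_pos": TCP position; "tcp_rot": TCP orientation; "wrist_force": force on the tool from outside, world axes, zero at the start; "torque": the same for the moment, N m; "opening": finger opening in m; "grasp_force": force on a finger pad.
Only numpy, scipy, OpenCV 4.12 (cv2) and the standard library are available. Lean on these libraries where they do the work, as an engineer would, in place of code of your own. Each camera call takes 0.05 s, during which the arm holds its last target. There are 200 camera calls.

### The job

The noodles need longer: turn the timer dial of the white noodle cooker (the wing knob on the blue disc) clockwise, seen from above, by exactly three clicks from where it stands now, and let go of it. Leave the heat dial (the same knob on the red disc) at its setting.

Things in the scene. Friction and masses are not known exactly. Their poses are not given: they have to be found in the camera images.
- timer (a joint): timer dial's angle in rad: 0 at its low stop, growing clockwise seen from above, to 4.363 at its high stop. It clicks every 25 degrees (0.4363 rad: 0, 0.436, 0.873 ...), 10 clicks in all, and starts at one of clicks 1 to 4. A sprung ball pulls it into the nearest click when let go; getting over each click takes about 0.2 N m.
- timer_grip (a point): grip point on the axis of the timer dial: wing knob on a BLUE disc (94 mm wide, 11 white dots), on the right-hand panel, beside the pot, of a flat white noodle cooker (300x400x70 mm). Upright black bar 52 long, 16 thick, 38 tall on a grey 68 mm skirt. 13 mm below bar top, 23 above skirt, 105 above table. Its x axis runs level along the bar to the white pointer end, z up; turns with the dial.
- timer_pointer (a point): tip of the timer dial's white pointer, on the skirt 30 mm from the upright turning axis, in the bar's direction and 23 mm below the grip point; it turns with the dial.
- heat_pointer (a point): tip of the heat dial's white pointer, 30 mm from that dial's axis. The heat dial is an equal wing knob on a RED disc, 130 mm from the timer dial on the same panel: one of the two is nearer the robot, either way round. Must stay at its click.

How it is judged:
By the outcome, as a careful person would: the job done as asked, in the order asked, and still so for the second after the job is handed in, with the robot touching nothing.
It also fails if it takes over 32 s, if anything falls off the work surface, if the arm or the gripper's body presses on something with over 40 N, if the wrist force passes 120 N, or if a joint passes its speed limit or range.

## Working session

There is one attempt and no reset: what is moved stays moved. The work goes in short steps, Python scripts to look and compute and a shell command to move; the robot and the scene stay as the last step left them, time stands still between calls to the robot, and variables do not carry over. Pictures are saved under pics/ and viewed, at most 10 in all, crops included, and the job is handed in when it is done.

```bash
mkdir -p pics; python3 - <<'E'
from workcell import telemetry, optics
import cv2
o=telemetry.get_obs();print({k:o[k] for k in('time','ee_pos','tcp_rot','opening')})
for n in('top','side'):
    c=optics.camera(n);cv2.imwrite(f'pics/{n}0.png',c['color'][:,:,::-1]);print(n,c['K'],c['k1'],c['extrinsics'])
E
```

```text
{'time': 0.0, 'ee_pos': array([0.22856928, 0.50000017, 0.2305896 ]), 'tcp_rot': array([-1.79924501e+02, -9.83729213e-04,  1.55431977e+02]), 'opening': 0.08524737361334302}
top [[482.27897243   0.         319.92017149]
 [  0.         482.27897243 237.54394433]
 [  0.           0.           1.        ]] -0.11392241113662385 [[ 0.02519257 -0.99611961  0.08432713  0.5229324 ]
 [-0.99966731 -0.02463565  0.00763855  0.04047654]
 [-0.00553145 -0.08449151 -0.99640885  0.77762545]
 [ 0.          0.          0.          1.        ]]
side [[554.3846322    0.         322.46600514]
 [  0.         554.3846322  240.5981848 ]
 [  0.           0.           1.        ]] 0.012455897319843208 [[-7.22523129e-01 -3.44704151e-01  5.99282385e-01  1.72947064e-01]
 [-6.91346656e-01  3.60698750e-01 -6.26048091e-01  4.32411803e-01]
 [-3.59031327e-04 -8.66646099e-01 -4.98923251e-01  4.59658173e-01]
 [ 0.00000000e+00  0.00000000e+00  0.00000000e+00  1.00000000e+00]]
```

View pics/top0.png

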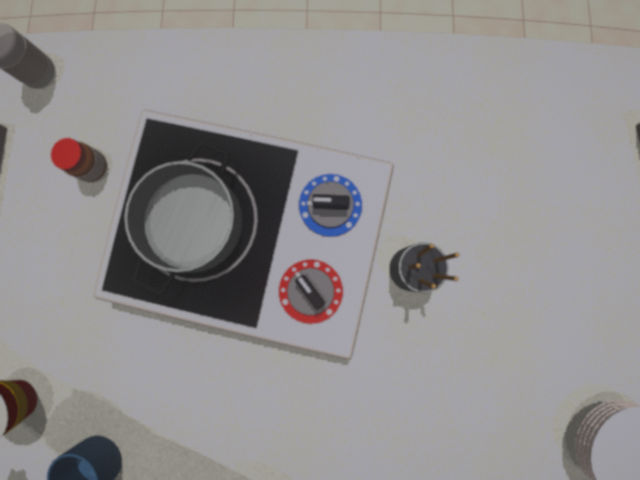

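View pics/side0.png

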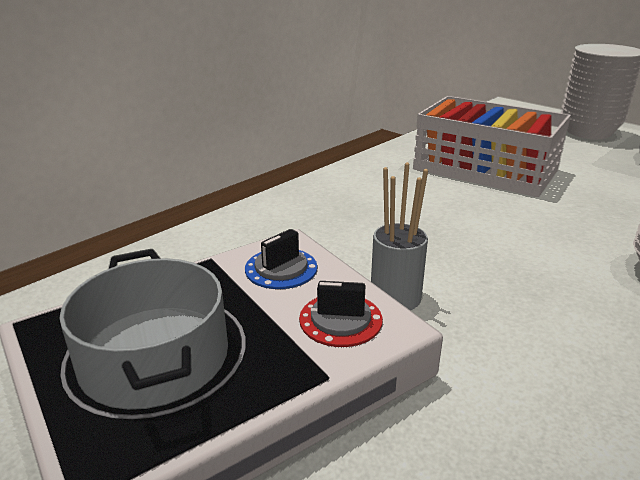

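The top view shows the blue timer dial at about (330,205), far from the robot, with its white pointer end to the left at about (313,202). The red heat dial is at (311,292), nearer the robot. The side view has blue at (281,265) and red at (341,318). The pot is to the left and the chopstick cup to the right.

```bash
cat > h.py <<'E'
import numpy as np, cv2
from workcell import telemetry, optics
def dist(c): return np.array([c['k1'],0,0,0,0.])
def ray(c,px,z):
    u=cv2.undistortPoints(np.array([[px]],float),c['K'],dist(c))[0,0]
    E=c['extrinsics'];d=E[:3,:3]@[u[0],u[1],1];o=E[:3,3]
    return o+d*(z-o[2])/d[2]
def proj(c,P):
    W=np.linalg.inv(c['extrinsics']);r=cv2.Rodrigues(W[:3,:3])[0]
    return cv2.projectPoints(np.array(P,float).reshape(-1,3),r,W[:3,3],c['K'],dist(c))[0][:,0]
def disc(c,col):
    h=cv2.cvtColor(c['color'],cv2.COLOR_RGB2HSV);H,S,V=cv2.split(h)
    m=((S>130)&(V>60)&((abs(H.astype(int)-112)<14) if col=='b' else ((H<8)|(H>172)))).astype('uint8')
    n,l,s,_=cv2.connectedComponentsWithStats(cv2.morphologyEx(m,cv2.MORPH_CLOSE,np.ones((5,5))))
    i=max(range(1,n),key=lambda k:s[k,4] if 150<s[k,0]<400 and 150<s[k,1]<350 else 0)
    k=max(cv2.findContours((l==i).astype('uint8'),0,1)[0],key=len)[:,0]
    P=np.array([ray(c,p,.071)[:2] for p in k],dtype='float32')
    P=cv2.convexHull(P);return cv2.fitEllipse(P)
def rect(c,P0,half,z,s=6):   # rectified overhead view of plane z: right=-y, down=-x
    n=int(2*half*1000*s/2); g=np.linspace(-half,half,n)
    X,Y=np.meshgrid(g,g);W=np.stack([P0[0]-Y,P0[1]-X,np.full_like(X,z)],-1)
    m=proj(c,W).reshape(n,n,2).astype('float32')
    return cv2.remap(c['color'],m[...,0],m[...,1],cv2.INTER_CUBIC)
E
python3 - <<'E'
from h import *
ims=[]
for n in('top','side'):
    c=optics.camera(n)
    for k in 'br':
        e=disc(c,k);print(n,k,e)
        if k=='b': ims.append(rect(c,e[0],.06,.082))
        elif n=='top': ims.append(rect(c,e[0],.06,.082))
    if n=='top':
        print('cup',ray(c,(418,268),.1),'sticks',ray(c,(456,255),.2),ray(c,(456,278),.2),'pot right rim',ray(c,(257,215),.0),ray(c,(240,215),.15))
im=np.hstack([cv2.resize(i,(266,266)) for i in ims]);cv2.imwrite('pics/crop.png',im[:,:,::-1])
E
```

```text
top b ((0.6021764874458313, 0.037981681525707245), (0.029242778196930885, 0.06291455775499344), 167.93519592285156)
top r ((0.5115204453468323, 0.032965950667858124), (0.03701576218008995, 0.07027962803840637), 107.16249084472656)
cup [ 0.54066317 -0.09350217  0.1       ] sticks [ 0.55472922 -0.11993306  0.2       ] [ 0.5270113  -0.12007752  0.2       ] pot right rim [0.62306268 0.14986079 0.        ] [0.60323357 0.1512609  0.15      ]
side b ((0.6317137479782104, 0.03152701258659363), (0.09301944077014923, 0.09726209938526154), 46.11871337890625)
side r ((0.5040875673294067, 0.05745299905538559), (0.09347857534885406, 0.0965876653790474), 41.24859619140625)
```

View pics/crop.png

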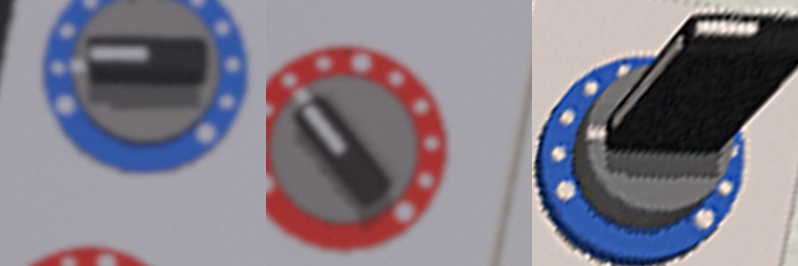

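The side view gives the blue axis at about (0.632, 0.032). The two discs come out 130 mm apart, as they should, and the panel yaw is about -11.5°. The timer pointer's yaw is about 88.5–90°, so it stands at click 1. The target is click 4, at a yaw of about 13.5°.

```bash
python3 -m handwheel '[{"tz":-0.05,"jaw":1},{"tx":-0.04,"ty":-0.0185,"jaw":1},{"tx":-0.04,"ty":-0.0185,"jaw":1},{"tx":-0.04,"ty":-0.0185,"jaw":1},{"tx":-0.04,"ty":-0.0185,"jaw":1},{"tx":-0.04,"ty":-0.0185,"jaw":1},{"tx":-0.04,"ty":-0.0185,"jaw":1},{"tx":-0.04,"ty":-0.0185,"jaw":1},{"tx":-0.04,"ty":-0.0185,"jaw":1},{"tx":-0.04,"ty":-0.0185,"jaw":1}]'
python3 -m handwheel '[{"tx":-0.04,"ty":-0.0185,"jaw":1},{"tx":-0.04,"ty":-0.0185,"jaw":1},{"tx":-0.04,"ty":-0.0185,"jaw":1},{"tx":-0.04,"ty":-0.0185,"jaw":1},{"tx":-0.04,"ty":-0.0185,"jaw":1},{"az":9,"jaw":1},{"az":9,"jaw":1},{"az":9,"jaw":1},{"az":9,"jaw":1},{"az":9,"jaw":1}]'
python3 - <<'E'
from h import *
o=telemetry.get_obs();print({k:o[k] for k in('time','q','ee_pos','tcp_rot','wrist_force')})
E
```

```text
{'time': 0.2, 'q': array([ 6.54312855e+01,  4.99858466e+00,  1.00519179e+01,  9.50981992e+01,
       -1.51948414e-03,  9.00015363e+01]), 'ee_pos': array([0.22863471, 0.50008463, 0.23085958]), 'tcp_rot': array([-1.79955134e+02,  1.52068667e-03,  1.55429750e+02]), 'wrist_force': array([ 0.67931493,  0.18665798, -0.10275806])}$[0]: bad value
$[0]: bad value
```

```bash
python3 -m handwheel '[{"tx":0,"ty":0,"tz":-0.05,"ax":0,"ay":0,"az":0,"jaw":1},{"tx":-0.04,"ty":-0.0185,"tz":0,"ax":0,"ay":0,"az":0,"jaw":1},{"tx":-0.04,"ty":-0.0185,"tz":0,"ax":0,"ay":0,"az":0,"jaw":1},{"tx":-0.04,"ty":-0.0185,"tz":0,"ax":0,"ay":0,"az":0,"jaw":1},{"tx":-0.04,"ty":-0.0185,"tz":0,"ax":0,"ay":0,"az":0,"jaw":1},{"tx":-0.04,"ty":-0.0185,"tz":0,"ax":0,"ay":0,"az":0,"jaw":1},{"tx":-0.04,"ty":-0.0185,"tz":0,"ax":0,"ay":0,"az":0,"jaw":1},{"tx":-0.04,"ty":-0.0185,"tz":0,"ax":0,"ay":0,"az":0,"jaw":1},{"tx":-0.04,"ty":-0.0185,"tz":0,"ax":0,"ay":0,"az":0,"jaw":1},{"tx":-0.04,"ty":-0.0185,"tz":0,"ax":0,"ay":0,"az":0,"jaw":1}]'
```

```text
time: 1.45
ee_pos: [0.4876, 0.1979, 0.2812]
tcp_rot: [180.0, -0.0, 155.4]
wrist_force: [0.1, 1.4, 0.2]
opening: 0.0854
grasp_force: 0.0
```

All keys are needed in each row.

```bash
python3 -m handwheel '[{"tx":-0.04,"ty":-0.0185,"tz":0,"ax":0,"ay":0,"az":0,"jaw":1},{"tx":-0.04,"ty":-0.0185,"tz":0,"ax":0,"ay":0,"az":0,"jaw":1},{"tx":-0.04,"ty":-0.0185,"tz":0,"ax":0,"ay":0,"az":0,"jaw":1},{"tx":-0.04,"ty":-0.0185,"tz":0,"ax":0,"ay":0,"az":0,"jaw":1},{"tx":-0.04,"ty":-0.0185,"tz":0,"ax":0,"ay":0,"az":0,"jaw":1},{"tx":0,"ty":0,"tz":0,"ax":0,"ay":0,"az":9,"jaw":1},{"tx":0,"ty":0,"tz":0,"ax":0,"ay":0,"az":9,"jaw":1},{"tx":0,"ty":0,"tz":0,"ax":0,"ay":0,"az":9,"jaw":1},{"tx":0,"ty":0,"tz":0,"ax":0,"ay":0,"az":9,"jaw":1},{"tx":0,"ty":0,"tz":0,"ax":0,"ay":0,"az":9,"jaw":1}]'
python3 - <<'E'
from h import *
o=telemetry.get_obs();print(o['q'],o['ee_pos'],o['tcp_rot'])
c=optics.camera('side')
C=np.array([.6317,.0315,0])
e=disc(c,'b');print(e)
im=c['color'].copy()
for yaw,col in((88.5,(0,255,0)),(63.5,(255,255,0))):
    a=np.radians(yaw);d=np.array([np.cos(a),np.sin(a),0])
    for P in (C+[0,0,.082]+.03*d, C+[0,0,.118]+.026*d, C+[0,0,.118]-.026*d):
        p=proj(c,P)[0];cv2.circle(im,tuple(int(round(v*16)) for v in p),10,col,-1,shift=4)
cv2.imwrite('pics/s1.png',cv2.resize(im[180:380,180:420],None,fx=3,fy=3,interpolation=2)[:,:,::-1])
E
```

```text
time: 2.7
ee_pos: [0.6303, 0.0318, 0.281]
tcp_rot: [-180.0, -0.0, 110.1]
wrist_force: [0.5, 0.0, -0.4]
opening: 0.0855
grasp_force: 0.0
[2.88545763e+00 1.86016727e+01 3.16276333e+01 1.03057588e+02
 9.33190379e-04 7.27555389e+01] [0.6302827  0.03177301 0.28095838] [-1.79970071e+02 -1.02671553e-02  1.10129916e+02]
((0.6316921710968018, 0.0314965657889843), (0.09294749051332474, 0.09727960079908371), 45.83317184448242)
```

View pics/s1.png

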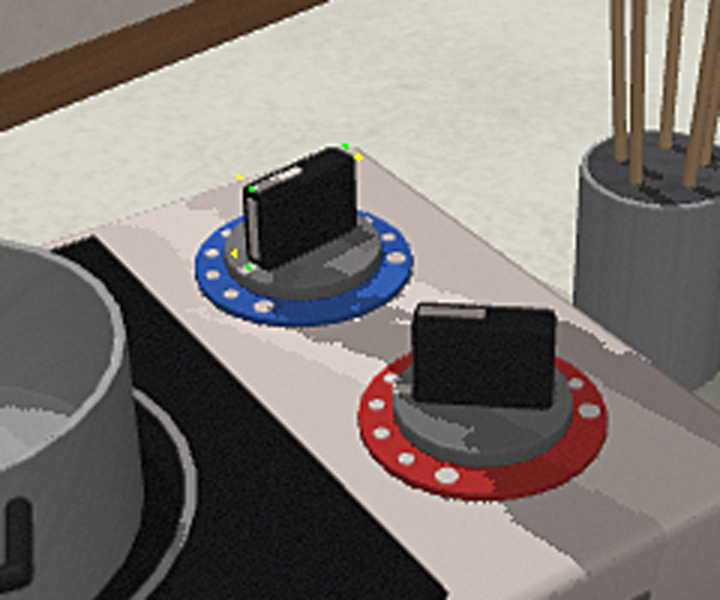

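The green marks for click 1 (yaw 88.5°) sit on the bar's top edge and on the pointer at (248,267), which confirms click 1. Next I rotate the tool and descend.

```bash
python3 -m handwheel '[{"tx":0,"ty":0,"tz":0,"ax":0,"ay":0,"az":7.2,"jaw":1},{"tx":0,"ty":0,"tz":0,"ax":0,"ay":0,"az":7.2,"jaw":1},{"tx":0,"ty":0,"tz":0,"ax":0,"ay":0,"az":7.2,"jaw":1},{"tx":0,"ty":0.0013,"tz":0.035,"ax":0,"ay":0,"az":0,"jaw":1},{"tx":0,"ty":0,"tz":0.035,"ax":0,"ay":0,"az":0,"jaw":1},{"tx":0,"ty":0,"tz":0.035,"ax":0,"ay":0,"az":0,"jaw":1},{"tx":0,"ty":0,"tz":0.035,"ax":0,"ay":0,"az":0,"jaw":1},{"tx":0,"ty":0,"tz":0.018,"ax":0,"ay":0,"az":0,"jaw":1},{"tx":0,"ty":0,"tz":0.018,"ax":0,"ay":0,"az":0,"jaw":1},{"tx":0,"ty":0,"tz":0.015,"ax":0,"ay":0,"az":0,"jaw":1}]'
python3 -m handwheel '[{"tx":0,"ty":0,"tz":0,"ax":0,"ay":0,"az":0,"jaw":-0.2},{"tx":0,"ty":0,"tz":0,"ax":0,"ay":0,"az":0,"jaw":-0.4},{"tx":0,"ty":0,"tz":0,"ax":0,"ay":0,"az":0,"jaw":-0.5},{"tx":0,"ty":0,"tz":0,"ax":0,"ay":0,"az":0,"jaw":-0.6},{"tx":0,"ty":0,"tz":0,"ax":0,"ay":0,"az":0,"jaw":-1},{"tx":0,"ty":0,"tz":0,"ax":0,"ay":0,"az":0,"jaw":-1},{"tx":0,"ty":0,"tz":0,"ax":0,"ay":0,"az":0,"jaw":-1},{"tx":0,"ty":0,"tz":0,"ax":0,"ay":0,"az":0,"jaw":-1},{"tx":0,"ty":0,"tz":0,"ax":0,"ay":0,"az":0,"jaw":-1},{"tx":0,"ty":0,"tz":0,"ax":0,"ay":0,"az":0,"jaw":-1}]' 60
python3 -c "
from workcell import telemetry as t;o=t.get_obs();print(o['wrist_force'],o['torque'])"
```

```text
time: 4.0
ee_pos: [0.6319, 0.0318, 0.09]
tcp_rot: [180.0, -0.0, 88.9]
wrist_force: [-0.4, -0.6, 0.7]
opening: 0.0852
grasp_force: 0.0
time: 5.25
ee_pos: [0.6305, 0.0318, 0.0912]
tcp_rot: [-179.9, -0.0, 88.8]
wrist_force: [-7.9, -0.5, 3.9]
opening: 0.015
grasp_force: 58.6
[-7.89930732 -0.48929289  3.9038657 ] [-0.10551319  1.69155908 -0.03310049]
```

Gripped at 15 mm opening. I shift slightly to relieve the side load, then turn clockwise 75°.

```bash
python3 -m handwheel '[{"tx":0,"ty":-0.0013,"tz":0,"ax":0,"ay":0,"az":0,"jaw":-1},{"tx":0,"ty":0,"tz":0,"ax":0,"ay":0,"az":5,"jaw":-1},{"tx":0,"ty":0,"tz":0,"ax":0,"ay":0,"az":5,"jaw":-1},{"tx":0,"ty":0,"tz":0,"ax":0,"ay":0,"az":5,"jaw":-1},{"tx":0,"ty":0,"tz":0,"ax":0,"ay":0,"az":5,"jaw":-1},{"tx":0,"ty":0,"tz":0,"ax":0,"ay":0,"az":5,"jaw":-1},{"tx":0,"ty":0,"tz":0,"ax":0,"ay":0,"az":0,"jaw":-1},{"tx":0,"ty":0,"tz":0,"ax":0,"ay":0,"az":0,"jaw":-1},{"tx":0,"ty":0,"tz":0,"ax":0,"ay":0,"az":0,"jaw":-1},{"tx":0,"ty":0,"tz":0,"ax":0,"ay":0,"az":0,"jaw":-1}]' 60
python3 -c "
from workcell import telemetry as t;o=t.get_obs();print(o['wrist_force'],o['torque'])"
```

```text
time: 6.5
ee_pos: [0.6307, 0.0318, 0.0912]
tcp_rot: [179.9, -0.0, 63.9]
wrist_force: [-0.9, -0.6, 5.7]
opening: 0.0156
grasp_force: 59.8
[-0.88708333 -0.64656211  5.66656305] [-1.52449079e-01  2.56482028e-01 -1.04717030e-04]
```

The first click went through cleanly. Next are the remaining 50°.

```bash
python3 -m handwheel '[{"tx":0,"ty":0,"tz":0,"ax":0,"ay":0,"az":6.3,"jaw":-1},{"tx":0,"ty":0,"tz":0,"ax":0,"ay":0,"az":6.3,"jaw":-1},{"tx":0,"ty":0,"tz":0,"ax":0,"ay":0,"az":6.3,"jaw":-1},{"tx":0,"ty":0,"tz":0,"ax":0,"ay":0,"az":6.3,"jaw":-1},{"tx":0,"ty":0,"tz":0,"ax":0,"ay":0,"az":6.3,"jaw":-1},{"tx":0,"ty":0,"tz":0,"ax":0,"ay":0,"az":6.3,"jaw":-1},{"tx":0,"ty":0,"tz":0,"ax":0,"ay":0,"az":6.3,"jaw":-1},{"tx":0,"ty":0,"tz":0,"ax":0,"ay":0,"az":6.3,"jaw":-1},{"tx":0,"ty":0,"tz":0,"ax":0,"ay":0,"az":0,"jaw":-1},{"tx":0,"ty":0,"tz":0,"ax":0,"ay":0,"az":0,"jaw":-1}]' 60
python3 - <<'E'
from h import *
o=telemetry.get_obs();print(o['wrist_force'],o['torque'])
c=optics.camera('side');cv2.imwrite('pics/s2.png',cv2.resize(c['color'][180:380,180:420],None,fx=3,fy=3,interpolation=2)[:,:,::-1])
E
```

```text
time: 7.75
ee_pos: [0.631, 0.0313, 0.0912]
tcp_rot: [179.9, -0.1, 13.6]
wrist_force: [1.3, -3.3, 5.8]
opening: 0.015
grasp_force: 59.8
[ 1.31678137 -3.33315167  5.76521608] [-0.64904176 -0.00306332 -0.04152927]
```

View pics/s2.png

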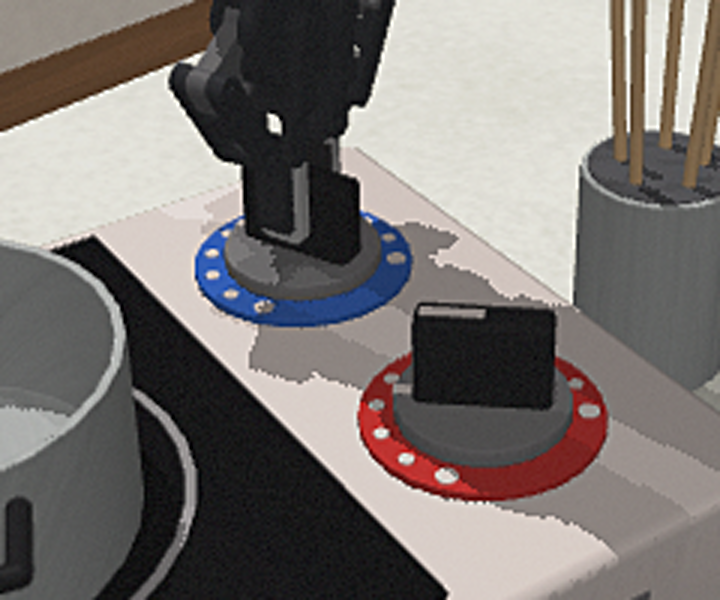

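The bar has turned with the fingers still gripping it at (300,215), and the heat dial hasn't moved. I release and rise.

```bash
python3 -m handwheel '[{"tx":0,"ty":0,"tz":0,"ax":0,"ay":0,"az":0,"jaw":0},{"tx":0,"ty":0,"tz":0,"ax":0,"ay":0,"az":0,"jaw":0.5},{"tx":0,"ty":0,"tz":0,"ax":0,"ay":0,"az":0,"jaw":0.5},{"tx":0,"ty":0,"tz":0,"ax":0,"ay":0,"az":0,"jaw":0.5},{"tx":0,"ty":0,"tz":0,"ax":0,"ay":0,"az":0,"jaw":0.5},{"tx":0,"ty":0,"tz":-0.02,"ax":0,"ay":0,"az":0,"jaw":0.5},{"tx":0,"ty":0,"tz":-0.04,"ax":0,"ay":0,"az":0,"jaw":0.5},{"tx":0,"ty":0,"tz":-0.05,"ax":0,"ay":0,"az":0,"jaw":0.5},{"tx":0,"ty":0,"tz":-0.05,"ax":0,"ay":0,"az":0,"jaw":0.5},{"tx":0,"ty":0,"tz":-0.03,"ax":0,"ay":0,"az":0,"jaw":0.5}]'
python3 - <<'E'
from h import *
c=optics.camera('side');im=c['color'].copy();C=np.array([.631,.0315,0])
for yaw,col in((13.5,(0,255,0)),(38.5,(255,255,0))):
    a=np.radians(yaw);d=np.array([np.cos(a),np.sin(a),0])
    for P in (C+[0,0,.118]+.026*d, C+[0,0,.118]-.026*d):
        cv2.circle(im,tuple(int(round(v*16)) for v in proj(c,P)[0]),10,col,-1,shift=4)
cv2.imwrite('pics/s3.png',cv2.resize(im[180:380,180:420],None,fx=3,fy=3,interpolation=2)[:,:,::-1])
E
```

```text
time: 9.05
ee_pos: [0.6305, 0.0318, 0.2833]
tcp_rot: [180.0, -0.2, 13.4]
wrist_force: [0.7, 1.0, -0.6]
opening: 0.0643
grasp_force: 0.0
```

View pics/s3.png

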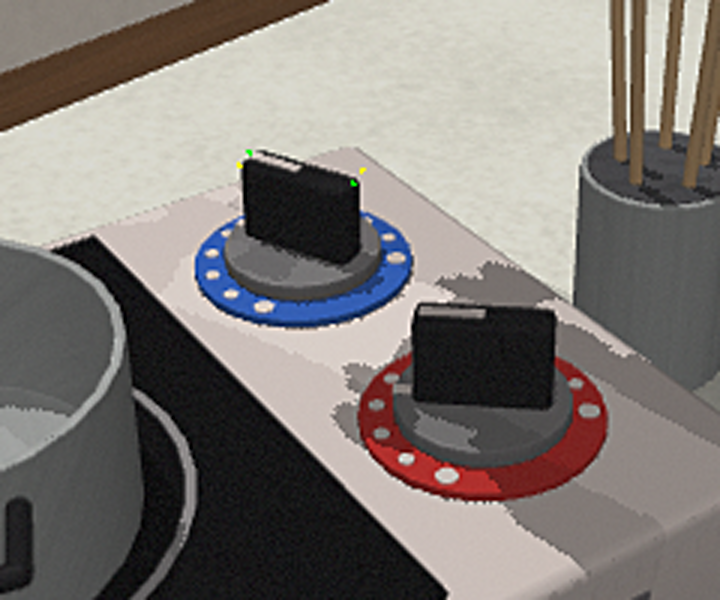

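The bar ends look close to the green marks for click 4, at (250,153) and (354,183). I'll fit the angle numerically to be sure.

```bash
python3 - <<'E'
from h import *
c=optics.camera('side');img=c['color']
def fit(C,r):
    x0,y0,x1,y1=r;m=np.zeros(img.shape[:2],'uint8');m[y0:y1,x0:x1]=img.max(2)[y0:y1,x0:x1]<52
    S=8;best=[]
    for dx in(-.002,0,.002):
     for dy in(-.002,0,.002):
      for yaw in np.arange(0,180,2.5):
        a=np.radians(yaw);d=np.array([np.cos(a),np.sin(a)]);n=np.array([-d[1],d[0]])
        P=[[*(C+[dx,dy]+s*.026*d+t*.008*n),z] for s in(-1,1) for t in(-1,1) for z in(.08,.118)]
        k=np.zeros_like(m);cv2.fillConvexPoly(k,cv2.convexHull(proj(c,P).astype('float32')).round().astype(int),1)
        best.append(((k&m).sum()/(k|m).sum(),yaw,dx,dy))
    return sorted(best)[::-1][:6]
print(fit(np.array([.6315,.0315]),(250,225,310,275)))
print(fit(np.array([.504,.0575]),(310,275,372,322)))
E
```

```text
[(np.float64(0.820532319391635), np.float64(5.0), -0.002, 0.002), (np.float64(0.8202589489718203), np.float64(2.5), -0.002, 0.002), (np.float64(0.8188073394495413), np.float64(2.5), 0, 0), (np.float64(0.8158705701078582), np.float64(0.0), -0.002, 0.002), (np.float64(0.8139183055975794), np.float64(5.0), 0, 0), (np.float64(0.808702175543886), np.float64(7.5), 0, 0)]
[(np.float64(0.8205980066445183), np.float64(40.0), 0, -0.002), (np.float64(0.8186813186813187), np.float64(45.0), 0, 0), (np.float64(0.8177826564215148), np.float64(40.0), 0, 0), (np.float64(0.8177826564215148), np.float64(40.0), -0.002, 0.002), (np.float64(0.8164383561643835), np.float64(42.5), 0, 0), (np.float64(0.8164383561643835), np.float64(42.5), -0.002, 0.002)]
```

```bash
python3 -c "
from workcell import workorder;print(workorder.job_done())"
```

```text
the job is handed in; nothing more can be done
None
```

I turned the timer dial three clicks clockwise (from click 1 to click 4, going by the pictures and the gripper's 75° turn), let go of it with the arm clear, left the heat dial untouched, and handed the job in at about 9 s; no verdict was shown.

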